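# Point out two sealant cartridges for an order and confirm

### The arm

A 6-joint arm with a two-finger parallel gripper is mounted at the origin on the work surface. World frame = base frame: x ahead of the robot, y to its left, z up, the work surface at z = 0. Lengths are in m, angles in rad, forces in N, time in s.
With the tool pointing down it reaches from about 0.35 to 0.975 m from the base axis. Payload 4.9 kg.
Tool frame: the origin (TCP) lies midway between the tips of the shut fingers; the grasp point (between the pads) lies 19 mm behind it; z points along the fingers, y is the direction in which the jaws open and shut (so a half turn about z gives the same grasp; the last joint's range is limited). The gripper opens to 85 mm and grips with 20 to 120 N. Pads are 22 mm wide; open, the fingers measure 114 mm over their backs; the gripper's body (76 mm by 85 mm) begins 54 mm behind the grasp point. The pads swing forward as they close: fully open they stand 13 mm farther back than shut.
Start: joints at [0.996, 0.053, 1.613, -0, 1.476, -0.119], TCP at [0.275, 0.561, 0.231] pointing down, gripper open.
Joint ranges: [-3.01, 3.01], [-1.01, 2.22], [0.06, 2.58], [-1.02, 4.17], [0.09, 2.62], [-3.14, 3.14]. Speed limits (rad/s): [2.57, 2.57, 3.14, 3.14, 3.14, 3.14].

### API

Orientations are given as a rotation vector (axis times angle).
In Python, from station import ctrl gives the robot as it stands.
- The arm moves only by the tool drive_tool, never from a script. Its argument "moves" is one flat list of numbers, 7 for each row, row after row: the turn, a rotation vector about the world's x, y, z in degrees, then the shift along the world's x, y, z in m, then the closure, from 0 (fully open) to 1 (shut). A call has exactly 5 rows; each row shifts and turns the commanded pose from where the row before left it; what a row does not reach is not made up. A row lasts 1/8 s, in which the tool goes at most 62.5 mm and 10.7 degrees, less where a joint would pass 70% of its speed; a pose out of reach is approached as far as the arm can. A call is refused whole if a number of a shift passes 0.0625 or a number of a turn 10.7, either way. A call with a gripper value outside its range is refused whole. The fingers move at their own pace and stop on an object; "newtons" is the grip in N (left out, the last holds). Time passes only in rows, so rows that do not move let the fingers close, or fill a call up. It gives the time, the measured TCP pose, the force and the opening at its end, in the units of the state.
- ctrl.get_obs(): the state, without advancing time (a new reading comes with each control period).
- ctrl.get_image(name): name is "scene" or "side" or "wrist"; returns the picture (384x512x3 uint8, red, green, blue); there is no depth.
- ctrl.get_calibration(name): a dict with "fx", "fy", "cx", "cy" (pixels), "k1" (the pictures are not rectified: a ray, as slopes to the right and down, at radius r is drawn at 1 + k1 r^2 times it, then the intrinsics apply), "rvec" (rotation vector, rad) and "tvec" (3), from world to camera coordinates, as OpenCV has them; the wrist camera has in their place "T_tool_cam" (4x4, takes a point from camera to tool coordinates, whose origin is the TCP and whose axes are the flange's). Camera axes: x right, y down, z forward; pixel columns grow to the right and rows downward; lengths in m; the calibration is good to about 2 mm. A picture is of the moment at which its call begins: read the wrist's pose just before it. get_calibration takes no time and is no camera call.
- ctrl.finish_job(): hands the job in, once; it reports no verdict.
The state is a dict: "t": time; "q": joint angles; "dq": joint speeds; "effort": joint torques, N m; "tool_pos": TCP position; "tool_rot": TCP orientation; "contact_force": force on the tool from outside, world axes, zero at the start; "wrist_torque": the same for the moment, N m; "opening": finger opening in m.
Only numpy, scipy, OpenCV 4.12 (cv2) and the standard library are available. Lean on these libraries where they do the work, as an engineer would, in place of code of your own. Each camera call takes 0.05 s, during which the arm holds its last target.

### The job

Check off an order at the stores counter: with the fingertips, point from above at the green band of the green-banded sealant cartridge, about two centimetres clear of it, and dwell there for two seconds; then point at the red band of the red-banded cartridge in the same way. Then press the orange confirm button on the grey terminal fully down with the fingertips, let it spring back and move clear. Touch no cartridge at any time, do not point at the blue or yellow band or pass less than 5 cm above them, and leave the tape roll and the jar where they are.

Things in the scene. Friction and masses are not known exactly. Their poses are not given: they have to be found in the camera images.
- cart_green: Sealant cartridge with a green band: loose white cylinder, 50 mm diameter, 215 mm long, plus a 60 mm nozzle, lying in one of the tray's four bays (which one varies), nozzle away from the robot. The green band, 50 mm wide, rings the middle of the barrel. Origin: on the cylinder's axis at the middle of the band, 25 mm below the cartridge's top, which is 58 mm above the work surface. x: towards the nozzle.
- cart_red: Sealant cartridge with a red band: loose white cylinder, 50 mm diameter, 215 mm long, plus a 60 mm nozzle, lying in one of the tray's four bays (which one varies), nozzle away from the robot. The red band, 50 mm wide, rings the middle of the barrel. Origin: on the cylinder's axis at the middle of the band, 25 mm below the cartridge's top, which is 58 mm above the work surface. x: towards the nozzle.
- cart_blue: Sealant cartridge with a blue band: loose white cylinder, 50 mm diameter, 215 mm long, plus a 60 mm nozzle, lying in one of the tray's four bays (which one varies), nozzle away from the robot. The blue band, 50 mm wide, rings the middle of the barrel. Origin: on the cylinder's axis at the middle of the band, 25 mm below the cartridge's top, which is 58 mm above the work surface. x: towards the nozzle.
- cart_yellow: Sealant cartridge with a yellow band: loose white cylinder, 50 mm diameter, 215 mm long, plus a 60 mm nozzle, lying in one of the tray's four bays (which one varies), nozzle away from the robot. The yellow band, 50 mm wide, rings the middle of the barrel. Origin: on the cylinder's axis at the middle of the band, 25 mm below the cartridge's top, which is 58 mm above the work surface. x: towards the nozzle.
- tray: Fixed tray, 322 mm (x) by 268 mm (y), with a white floor 8 mm thick and five chipboard dividers 12 mm thick, 42 mm high, making four bays side by side, 52 mm wide and 64 mm apart centre to centre; origin at the centre of its underside; x along the bays, away from the robot.
- confirm (a joint): Travel of the orange confirm button, m: 0 released, 0.006 fully down; it springs back by itself. About 4 N holds it fully down.
- confirm_top (a point): Centre of the top face of the orange round button (36 mm diameter), which stands in a grey housing on a fixed grey terminal box 100 by 90 mm and 40 mm high. It is pressed straight down.
- tape: Roll of paper tape lying flat, loose, 100 mm outside diameter, 76 mm bore, 38 mm high; origin at the centre of its underside. To be left alone.
- jar: Closed amber jar with a white cap, standing loose, 68 mm diameter, 85 mm high; origin at the centre of its underside. To be left alone.
Mind the look-alikes: they are no part of the job. What is shaped like the part that bears confirm but pink or turquoise is not meant.

How it is judged:
By the outcome, as a careful person would: the job done as asked, in the order asked, and still so for the second after the job is handed in, with the robot touching nothing.
It also fails if it takes over 58 s, if anything falls off the work surface, if the arm or the gripper's body presses on something with over 40 N, if the wrist force passes 120 N, or if a joint passes its speed limit or range.

## Working session

There is one attempt and no reset: what is moved stays moved. The work goes in short steps, Python scripts to look and compute and a tool call to move; the robot and the scene stay as the last step left them, time stands still between calls to the robot, and variables do not carry over. Pictures are saved under pics/ and viewed, and the job is handed in when it is done.

Besides the shell and the picture viewer there is one more tool, called after ">>>" as name(argument=value, ...) on one line, values as JSON. drive_tool: Moves the arm, as the interface text tells. Its arguments: {"type":"object","properties":{"moves":{"type":"array","items":{"type":"number"}},"newtons":{"type":"number"}},"required":["moves"]}

```bash
mkdir -p pics; ls; cat > h.py <<'E'
import numpy as np, cv2
from station import ctrl
from scipy.spatial.transform import Rotation as R
def ray(name,u,v,cal=None,obs=None):
    c=cal or ctrl.get_calibration(name)
    K=np.array([[c["fx"],0,c["cx"]],[0,c["fy"],c["cy"]],[0,0,1.]])
    p=cv2.undistortPoints(np.array([[[u,v]]],float),K,np.array([c["k1"],0,0,0,0.]))[0,0]
    d=np.array([p[0],p[1],1.])
    if "rvec" in c:
        Rm=cv2.Rodrigues(np.array(c["rvec"],float))[0]; t=np.array(c["tvec"],float).ravel()
        return -Rm.T@t, Rm.T@d
    T=np.array(c["T_tool_cam"]); Rt=R.from_rotvec(obs["tool_rot"]).as_matrix()
    return Rt@T[:3,3]+np.array(obs["tool_pos"]), Rt@T[:3,:3]@d
def onz(name,u,v,z,cal=None,obs=None):
    o,d=ray(name,u,v,cal,obs); return o+d*(z-o[2])/d[2]
E
python3 - <<'E'
from h import *
o=ctrl.get_obs(); print(o)
for n in("scene","side","wrist"):
    im=ctrl.get_image(n); cv2.imwrite(f"pics/{n}0.png",im[:,:,::-1]); print(n,ctrl.get_calibration(n))
E
```

```text
pics
{'t': 0.0, 'q': array([ 9.96001818e-01,  5.33569378e-02,  1.61433188e+00, -1.98780043e-05,
        1.47597097e+00, -1.18999196e-01]), 'dq': array([ 4.92667672e-04, -3.96107618e-04, -1.43184867e-04,  1.96955572e-04,
        2.39590955e-04,  6.30220690e-05]), 'effort': array([-1.57192455e-03, -3.93668139e+01, -3.70175278e+01, -7.51061089e-05,
        6.63031722e-03,  1.38969924e-05]), 'tool_pos': array([0.27476851, 0.56065829, 0.23004033]), 'tool_rot': array([-0.70962233, -3.05969489,  0.00306352]), 'contact_force': array([ 0.44828658,  0.15615769, -0.1209642 ]), 'wrist_torque': array([ 0.02238267, -0.01014795, -0.0152165 ]), 'opening': 0.08537869423353049}
scene {'fx': 490.08312181004226, 'fy': 490.08312181004226, 'cx': 257.5225082292304, 'cy': 196.0494975857815, 'k1': 0.004966085852125531, 'rvec': array([ 2.07381237,  0.70537479, -0.35291597]), 'tvec': array([-0.41076331, -0.14682006,  1.93540587])}
side {'fx': 385.89005035692884, 'fy': 385.89005035692884, 'cx': 260.86819041844456, 'cy': 196.217916729437, 'k1': 0.023618255333534365, 'rvec': array([ 2.27183535, -0.85285671,  0.31633416]), 'tvec': array([-0.3903576 ,  0.31898959,  1.20234117])}
wrist {'fx': 297.44058472212066, 'fy': 297.44058472212066, 'cx': 251.2421418772867, 'cy': 190.54667474310284, 'k1': -0.03735287734903919, 'T_tool_cam': array([[-8.40079508e-04, -9.47621099e-01, -3.19395595e-01,
         8.18465592e-02],
       [ 9.99999571e-01, -9.20802097e-04,  1.01730735e-04,
         2.92222821e-04],
       [-3.90502325e-04, -3.19395373e-01,  9.47621466e-01,
        -1.42595372e-01],
       [ 0.00000000e+00,  0.00000000e+00,  0.00000000e+00,
         1.00000000e+00]])}
```

View pics/scene0.png

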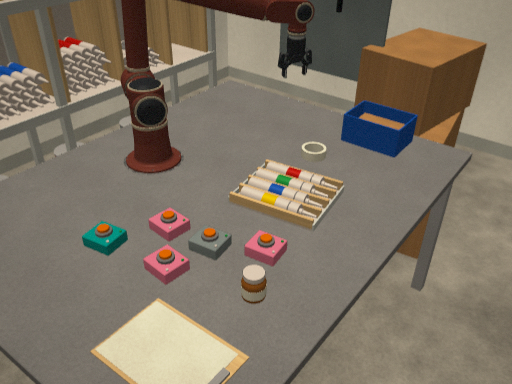

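View pics/side0.png

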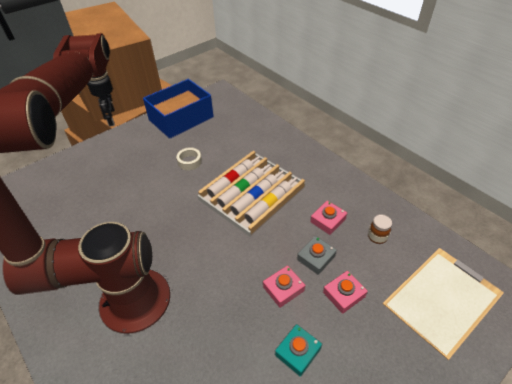

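View pics/wrist0.png

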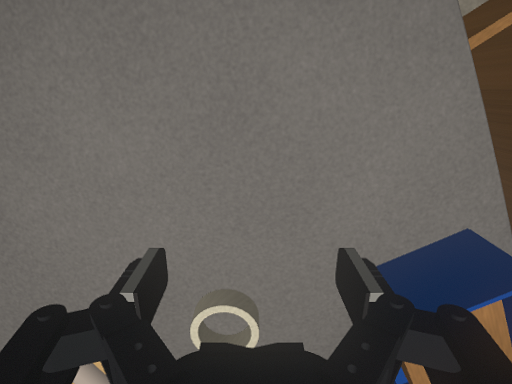

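The scene shows the bands in order red (292,173), green (284,181), blue (276,189), yellow (269,199). Four look-alike terminals surround the grey one: pink at (169,222), (167,262) and (266,246), turquoise at (104,236). Grey itself is at scene (210,240) and side (317,252). I'll measure across both views next.

```bash
cat > m.py <<'E'
from h import *
def tri(a,b):
    (o1,d1),(o2,d2)=ray("scene",*a),ray("side",*b)
    d1=d1/np.linalg.norm(d1);d2=d2/np.linalg.norm(d2)
    s=np.linalg.lstsq(np.c_[d1,-d2],o2-o1,rcond=None)[0]
    p,q=o1+s[0]*d1,o2+s[1]*d2
    return (p+q)/2,np.linalg.norm(p-q)
rois={"scene":dict(tray=(225,155,350,225),grey=(190,226,232,258)),"side":dict(tray=(195,150,308,230),grey=(298,236,338,272))}
H={"red":[(0,5),(172,180)],"green":[(45,80)],"blue":[(105,130)],"yellow":[(22,32)],"orange":[(4,15)]}
C={}
for n in rois:
    im=cv2.imread(f"pics/{n}0.png");hsv=cv2.cvtColor(im,cv2.COLOR_BGR2HSV)
    for k in H:
        r=rois[n]["grey" if k=="orange" else "tray"]
        m=np.zeros(im.shape[:2],np.uint8)
        for a,b in H[k]: m|=cv2.inRange(hsv,(a,150,90),(b,255,255))
        mm=np.zeros_like(m);mm[r[1]:r[3],r[0]:r[2]]=m[r[1]:r[3],r[0]:r[2]]
        nn,l,s,c=cv2.connectedComponentsWithStats(mm)
        i=1+np.argmax(s[1:,4]); C[n,k]=c[i]; print(n,k,c[i].round(1),s[i],nn)
for k in H:
    p,e=tri(C["scene",k],C["side",k]); z=.05 if k=="orange" else .05
    print(k,p.round(4),"gap",round(e,4),onz("scene",*C["scene",k],z).round(3),onz("side",*C["side",k],z).round(3))
for n in rois:
    im=cv2.imread(f"pics/{n}0.png");r=rois[n]["grey"]
    c=im[r[1]-25:r[3]+25,r[0]-30:r[2]+30]; t=im[rois[n]["tray"][1]:rois[n]["tray"][3],rois[n]["tray"][0]:rois[n]["tray"][2]]
    o=np.zeros((600,400,3),np.uint8)
    o[:300]=cv2.resize(c,(400,300),interpolation=2); o[300:]=cv2.resize(t,(400,300),interpolation=2)
    cv2.imwrite(f"pics/crop_{n}.png",o)
a,b=[cv2.imread(f"pics/crop_{n}.png") for n in rois]; cv2.imwrite("pics/crops.png",np.hstack([a,b]))
E
python3 m.py
```

```text
scene red [292.9 172. ] [286 167  15  11 102] 2
scene green [282.6 179.5] [276 175  15  10  91] 2
scene blue [276.1 188.4] [269 184  15  11 107] 2
scene yellow [268.8 198.1] [261 193  17  12 129] 2
scene orange [209.3 232. ] [204 228  12   9  91] 2
side red [231.9 175.3] [225 170  14  12  99] 2
side green [242.3 184.1] [236 179  13  12  85] 2
side blue [255.7 191.3] [249 186  14  12  96] 2
side yellow [269.8 198.6] [263 193  14  13 104] 2
side orange [317.4 248.1] [312 244  11  10  86] 2
red [0.5322 0.188  0.0522] gap 0.0004 [0.53  0.191 0.05 ] [0.534 0.19  0.05 ]
green [0.5319 0.1238 0.0524] gap 0.0012 [0.53  0.126 0.05 ] [0.534 0.126 0.05 ]
blue [0.5465 0.0628 0.0518] gap 0.0004 [0.545 0.065 0.05 ] [0.548 0.064 0.05 ]
yellow [0.5612 0.0006 0.0516] gap 0.0011 [0.56  0.002 0.05 ] [0.563 0.002 0.05 ]
orange [ 0.5312 -0.2638  0.0562] gap 0.0034 [ 0.526 -0.256  0.05 ] [ 0.534 -0.263  0.05 ]
```

View pics/crops.png

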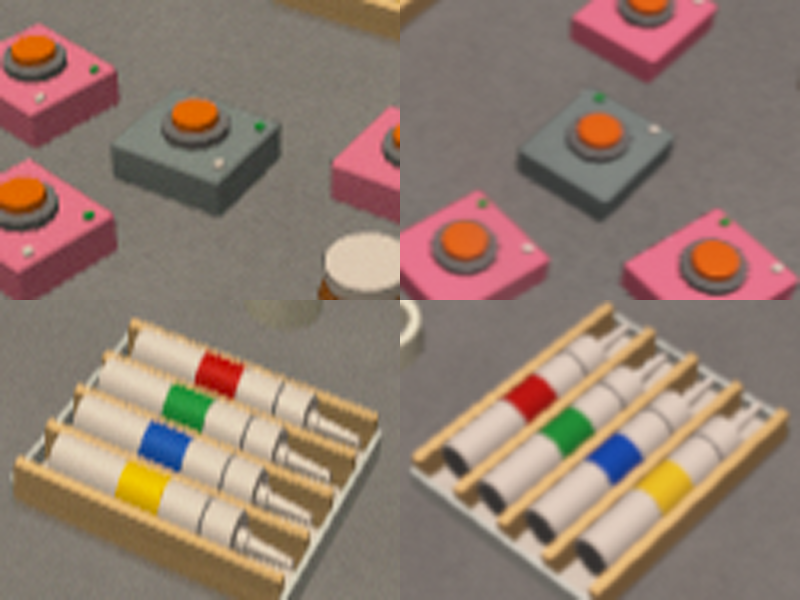

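Grey is the only grey terminal; its button top triangulates at z≈0.056, (0.531,-0.264). Band heights of about 0.052 (centroids of the visible surface) and 62-64 mm spacing match the given sizes. Moving high toward green, closing the fingers and turning the jaws along x.

>>> drive_tool(moves=[0, 0, -6.4, 0.026, -0.044, 0, 1, 0, 0, -6.4, 0.026, -0.044, 0, 1, 0, 0, -6.4, 0.026, -0.044, 0, 1, 0, 0, -6.4, 0.026, -0.044, 0, 1, 0, 0, -6.4, 0.026, -0.044, 0, 1], newtons=20)

```text
t: 0.78
tool_pos: [0.4055, 0.3396, 0.231]
tool_rot: [-1.531, -2.743, 0.0]
contact_force: [0.1, -0.1, 0.7]
opening: -0.0004
```

>>> drive_tool(moves=[0, 0, -6.4, 0.026, -0.044, 0, 1, 0, 0, -6.4, 0.026, -0.044, 0, 1, 0, 0, -6.4, 0.026, -0.044, 0, 1, 0, 0, -6.4, 0.026, -0.044, 0, 1, 0, 0, -6.4, 0.026, -0.044, 0, 1])

```text
t: 1.4
tool_pos: [0.5356, 0.1196, 0.231]
tool_rot: [-2.228, -2.215, 0.0]
contact_force: [0.1, -0.0, 0.3]
opening: 0.0003
```

```bash
cat > w.py <<'E'
import sys
from h import *
n=sys.argv[1]
o=ctrl.get_obs(); im=ctrl.get_image("wrist"); cv2.imwrite(f"pics/w{n}.png",im[:,:,::-1])
s=ctrl.get_image("side"); s2=ctrl.get_image("scene"); cv2.imwrite(f"pics/s{n}.png",np.hstack([s[100:300,150:400],s2[100:300,150:400]])[:,:,::-1])
print(o["t"],o["tool_pos"].round(4),o["tool_rot"].round(3),o["contact_force"].round(2),o["opening"])
Rm=R.from_rotvec(o["tool_rot"]).as_matrix(); print(Rm.round(3))
hsv=cv2.cvtColor(im,cv2.COLOR_RGB2HSV)
H={"red":[(0,4),(172,180)],"green":[(45,80)],"blue":[(108,125)],"yellow":[(22,32)],"orange":[(5,15)]}
for k in H:
    m=np.zeros(im.shape[:2],np.uint8)
    for a,b in H[k]: m|=cv2.inRange(hsv,(a,150,90),(b,255,255))
    nn,l,st,c=cv2.connectedComponentsWithStats(m)
    for i in range(1,nn):
        if st[i,4]>150: print(k,c[i].round(1),st[i],onz("wrist",*c[i],.058 if k!="orange" else .056,obs=o).round(4))
E
python3 w.py 1
```

```text
1.4 [0.5356 0.1196 0.231 ] [-2.228 -2.215  0.   ] [ 0.13 -0.01  0.26] 0.000286878771306899
[[ 0.006  1.    -0.   ]
 [ 1.    -0.006  0.   ]
 [ 0.    -0.    -1.   ]]
red [246.2  93. ] [ 220   67   52   53 2244] [0.5315 0.1999 0.058 ]
blue [260.3 213.2] [238 196  44  30 420] [0.5461 0.0683 0.058 ]
yellow [281.4 246.4] [262 231  32  36 589] [0.5714 0.0249 0.058 ]
```

View pics/w1.png

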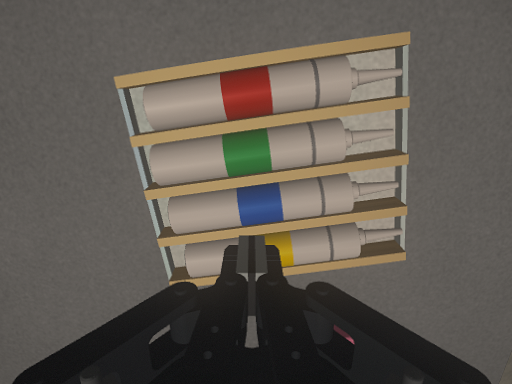

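View pics/s1.png

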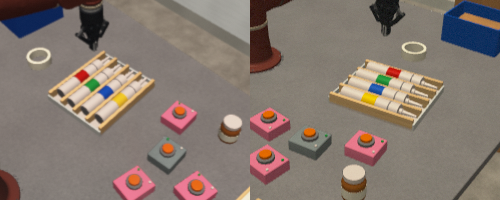

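The wrist view puts red at y≈0.200. That's consistent: the fixed cameras see the bands from the -y side, which biases y low. Green missed my brightness mask, so I'll measure it properly with edges for both bands.

```bash
cat > g.py <<'E'
import sys
from h import *
f,pos=sys.argv[1],np.array(eval(sys.argv[2])); rot=np.array(eval(sys.argv[3])) if len(sys.argv)>3 else np.array([-2.228,-2.215,0])
o=dict(tool_pos=pos,tool_rot=rot)
im=cv2.imread(f); hsv=cv2.cvtColor(im,cv2.COLOR_BGR2HSV)
for k,rs in {"red":[(0,4),(172,180)],"green":[(45,85)],"blue":[(108,125)]}.items():
    m=np.zeros(im.shape[:2],np.uint8)
    for a,b in rs: m|=cv2.inRange(hsv,(a,130,50),(b,255,255))
    nn,l,st,c=cv2.connectedComponentsWithStats(m); i=1+np.argmax(st[1:,4])
    cs,_=cv2.findContours((l==i).astype(np.uint8),0,1)
    bx=cv2.boxPoints(cv2.minAreaRect(cs[0]))
    # silhouette edges: tangent planes of the cylinder radius .025 at axis z=.033 -> bisect in (y,z) plane
    x,y,w,h=st[i,:4]; u=c[i][0]
    col=np.where(l[:,int(round(u))]==i)[0]; e=[]
    for v in(col.min()-.5,col.max()+.5):
        C,d=ray("wrist",u,v,obs=o); e.append(np.arctan2(d[1],-d[2]))
    mid=(e[0]+e[1])/2; yax=C[1]+np.tan(mid)*(C[2]-.033)
    half=abs(e[0]-e[1])/2; R_=np.sin(half)*np.hypot(yax-C[1],C[2]-.033)
    print(k,c[i].round(1),st[i],"top-plane",onz("wrist",*c[i],.055,obs=o).round(4),"axis y",yax.round(4),"implied radius",R_.round(4))
    print("  box corners",[onz("wrist",*p,.055,obs=o)[:2].round(3).tolist() for p in bx])
E
python3 g.py pics/w1.png "[0.5356,0.1196,0.231]"
```

```text
red [246.2  92.8] [ 220   66   53   54 2292] top-plane [0.5315 0.2    0.055 ] axis y 0.1992 implied radius 0.0256
  box corners [[0.504, 0.22], [0.552, 0.226], [0.56, 0.18], [0.509, 0.173]]
green [249.3 157.4] [224 140  47  31 786] top-plane [0.5341 0.1328 0.055 ] axis y 0.1279 implied radius 0.0127
  box corners [[0.506, 0.146], [0.553, 0.152], [0.557, 0.122], [0.508, 0.116]]
blue [259.7 207.1] [ 237  188   46   38 1321] top-plane [0.5456 0.0745 0.055 ] axis y 0.0659 implied radius 0.019
  box corners [[0.519, 0.092], [0.567, 0.098], [0.572, 0.058], [0.523, 0.051]]
```

```bash
python3 -c "
import cv2
h=cv2.cvtColor(cv2.imread('pics/w1.png'),cv2.COLOR_BGR2HSV)
for v in range(124,186,3): print(v,h[v,249])"; sed -i 's/"green":\[(45,85)\]/"green":[(45,95)]/; s/,130,50)/,100,35)/' g.py; python3 g.py pics/w1.png "[0.5356,0.1196,0.231]"
```

```text
124 [ 19 111 174]
127 [ 19 111 174]
130 [29 94 81]
133 [ 53 115  80]
136 [ 56 117  89]
139 [ 57 125  96]
142 [ 60 125 102]
145 [ 60 129 107]
148 [ 61 130 114]
151 [ 62 131 121]
154 [ 62 132 126]
157 [ 63 133 127]
160 [ 62 135 117]
163 [ 62 137 112]
166 [ 62 132 108]
169 [ 61 126 103]
172 [ 60 115  93]
175 [18 91 81]
178 [ 19 110 174]
181 [ 19 108 174]
184 [ 19 110 176]
red [246.3  92.8] [ 220   66   53   54 2308] top-plane [0.5315 0.2    0.055 ] axis y 0.1992 implied radius 0.0256
  box corners [[0.504, 0.219], [0.553, 0.226], [0.56, 0.18], [0.509, 0.173]]
green [246.5 152.3] [ 222  129   50   48 1895] top-plane [0.5311 0.1384 0.055 ] axis y 0.1336 implied radius 0.0241
  box corners [[0.504, 0.158], [0.552, 0.164], [0.559, 0.118], [0.509, 0.111]]
blue [259.4 204.2] [ 237  183   46   43 1592] top-plane [0.5452 0.0781 0.055 ] axis y 0.0692 implied radius 0.0233
  box corners [[0.518, 0.098], [0.566, 0.104], [0.573, 0.058], [0.523, 0.051]]
```

Radius checks pass (24 to 25.6 mm). Green axis is at (0.532,0.135), red at (0.5315,0.1995). Moving to the green point at z≈0.079.

>>> drive_tool(moves=[0, 0, 0, -0.004, 0.015, 0, 1, 0, 0, 0, 0, 0, -0.05, 1, 0, 0, 0, 0, 0, -0.05, 1, 0, 0, 0, 0, 0, -0.03, 1, 0, 0, 0, 0, 0, -0.022, 1])

```text
t: 2.17
tool_pos: [0.529, 0.1386, 0.0773]
tool_rot: [-2.218, -2.222, 0.003]
contact_force: [-0.9, 0.6, 0.8]
opening: 0.0001
```

```bash
python3 w.py 2
```

```text
2.175 [0.529  0.1386 0.0773] [-2.218 -2.222  0.003] [-0.85  0.59  0.81] 8.3222330396772e-05
[[-0.001  1.    -0.003]
 [ 1.     0.001  0.   ]
 [ 0.    -0.003 -1.   ]]
red [254.7 127.5] [ 206   82   96   91 7240] [0.5311 0.2021 0.058 ]
green [277.3 242.4] [260 234  31  23 291] [0.5452 0.133  0.058 ]
blue [251.3 326.5] [247 316  10  21 186] [0.5293 0.0682 0.058 ]
```

View pics/w2.png

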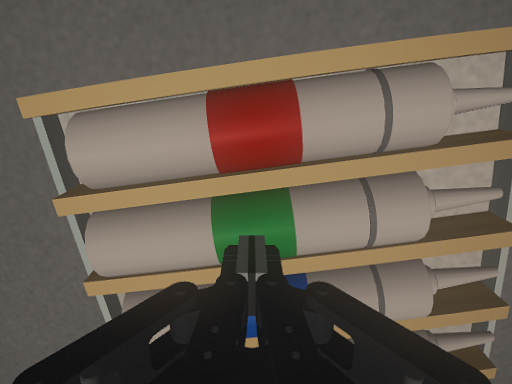

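View pics/s2.png

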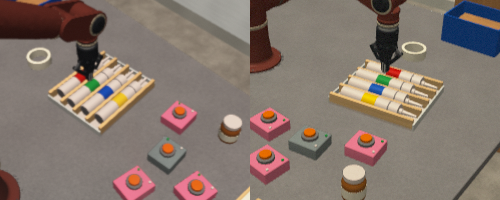

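The wrist view shows the fingertips over the green band, with the tip at about (252,240) inside the band (212-297, 188-262). I'll dwell there.

>>> drive_tool(moves=[0, 0, 0, 0.001, -0.001, 0, 1, 0, 0, 0, 0, 0, 0, 1, 0, 0, 0, 0, 0, 0, 1, 0, 0, 0, 0, 0, 0, 1, 0, 0, 0, 0, 0, 0, 1])

```text
t: 2.95
tool_pos: [0.5322, 0.1351, 0.0794]
tool_rot: [2.224, 2.219, 0.0]
contact_force: [0.2, -0.1, 0.7]
opening: 0.0003
```

>>> drive_tool(moves=[0, 0, 0, 0, 0, 0, 1, 0, 0, 0, 0, 0, 0, 1, 0, 0, 0, 0, 0, 0, 1, 0, 0, 0, 0, 0, 0, 1, 0, 0, 0, 0, 0, 0, 1])

```text
t: 3.58
tool_pos: [0.5321, 0.1351, 0.0793]
tool_rot: [-2.224, -2.219, 0.0]
contact_force: [0.4, -0.1, 0.6]
opening: -0.0001
```

>>> drive_tool(moves=[0, 0, 0, 0, 0, 0, 1, 0, 0, 0, 0, 0, 0, 1, 0, 0, 0, 0, 0, 0, 1, 0, 0, 0, 0, 0, 0, 1, 0, 0, 0, 0, 0, 0, 1])

```text
t: 4.2
tool_pos: [0.5321, 0.1352, 0.0793]
tool_rot: [-2.224, -2.219, 0.0]
contact_force: [-0.5, -0.5, -0.4]
opening: -0.0
```

>>> drive_tool(moves=[0, 0, 0, 0, 0, 0, 1, 0, 0, 0, 0, 0, 0, 1, 0, 0, 0, 0, 0, 0, 1, 0, 0, 0, 0, 0, 0, 1, 0, 0, 0, 0, 0, 0, 1])

```text
t: 4.82
tool_pos: [0.5321, 0.1352, 0.0793]
tool_rot: [-2.224, -2.219, 0.0]
contact_force: [-0.1, -0.2, 0.3]
opening: 0.0
```

>>> drive_tool(moves=[0, 0, 0, 0, 0, 0, 1, 0, 0, 0, 0, 0, 0, 1, 0, 0, 0, 0, 0, 0, 1, 0, 0, 0, 0, 0, 0, 1, 0, 0, 0, 0, 0, 0, 1])

```text
t: 5.45
tool_pos: [0.5321, 0.1352, 0.0793]
tool_rot: [2.224, 2.219, 0.0]
contact_force: [0.6, 0.2, 0.2]
opening: -0.0006
```

Green dwell lasted about 2.5 s, settled at (0.532,0.135,0.079). Rising, then moving over to red.

>>> drive_tool(moves=[0, 0, 0, 0, 0, 0.04, 1, 0, 0, 0, 0, 0.033, 0, 1, 0, 0, 0, 0, 0.032, 0, 1, 0, 0, 0, 0, 0, -0.03, 1, 0, 0, 0, 0, 0, -0.01, 1])

```text
t: 6.08
tool_pos: [0.5307, 0.2002, 0.0773]
tool_rot: [-2.222, -2.219, 0.005]
contact_force: [-0.9, 0.1, -0.0]
opening: 0.0004
```

>>> drive_tool(moves=[0, 0, 0, 0, 0, 0, 1, 0, 0, 0, 0, 0, 0, 1, 0, 0, 0, 0, 0, 0, 1, 0, 0, 0, 0, 0, 0, 1, 0, 0, 0, 0, 0, 0, 1])

```text
t: 6.7
tool_pos: [0.5323, 0.2002, 0.0796]
tool_rot: [2.224, 2.219, 0.001]
contact_force: [-0.2, 0.3, 0.0]
opening: -0.0001
```

```bash
python3 w.py 3; 
```

```text
6.7 [0.5323 0.2002 0.0796] [2.224e+00 2.219e+00 1.000e-03] [-0.24  0.3   0.01] -0.00010599386634443907
[[ 0.002  1.     0.001]
 [ 1.    -0.002  0.   ]
 [ 0.     0.001 -1.   ]]
red [247.6 217. ] [ 206  182   85   77 4541] [0.5305 0.2104 0.058 ]
```

View pics/w3.png

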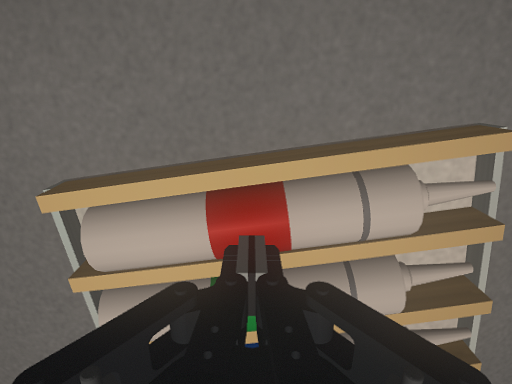

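The tip is over the red band (206-290, 182-258). I'll dwell there.

>>> drive_tool(moves=[0, 0, 0, 0, 0, 0, 1, 0, 0, 0, 0, 0, 0, 1, 0, 0, 0, 0, 0, 0, 1, 0, 0, 0, 0, 0, 0, 1, 0, 0, 0, 0, 0, 0, 1])

```text
t: 7.48
tool_pos: [0.5321, 0.2002, 0.0793]
tool_rot: [-2.224, -2.219, 0.0]
contact_force: [0.6, -0.5, 0.3]
opening: -0.0002
```

>>> drive_tool(moves=[0, 0, 0, 0, 0, 0, 1, 0, 0, 0, 0, 0, 0, 1, 0, 0, 0, 0, 0, 0, 1, 0, 0, 0, 0, 0, 0, 1, 0, 0, 0, 0, 0, 0, 1])

```text
t: 8.1
tool_pos: [0.5321, 0.2002, 0.0793]
tool_rot: [-2.224, -2.219, 0.0]
contact_force: [-0.4, -0.3, 0.3]
opening: 0.0001
```

>>> drive_tool(moves=[0, 0, 0, 0, 0, 0, 1, 0, 0, 0, 0, 0, 0, 1, 0, 0, 0, 0, 0, 0, 1, 0, 0, 0, 0, 0, 0, 1, 0, 0, 0, 0, 0, 0, 1])

```text
t: 8.72
tool_pos: [0.5321, 0.2002, 0.0793]
tool_rot: [-2.224, -2.219, 0.0]
contact_force: [-0.8, -0.1, 0.8]
opening: 0.0001
```

>>> drive_tool(moves=[0, 0, 0, 0, 0, 0, 1, 0, 0, 0, 0, 0, 0, 1, 0, 0, 0, 0, 0, 0, 1, 0, 0, 0, 0, 0, 0, 1, 0, 0, 0, 0, 0, 0, 1])

```text
t: 9.35
tool_pos: [0.5321, 0.2002, 0.0793]
tool_rot: [-2.224, -2.219, 0.0]
contact_force: [-1.0, -0.9, -0.7]
opening: -0.0004
```

Red dwell is done (2.6 s or more). Rising, then travelling high over to the terminal.

>>> drive_tool(moves=[0, 0, 0, 0, 0, 0.05, 1, 0, 0, 0, 0, 0, 0.05, 1, 0, 0, 0, 0, 0, 0.04, 1, 0, 0, 0, 0, -0.03, 0, 1, 0, 0, 0, 0, -0.05, 0, 1])

```text
t: 9.98
tool_pos: [0.5325, 0.1203, 0.2205]
tool_rot: [2.22, 2.221, 0.003]
contact_force: [-0.1, 0.0, -0.4]
opening: 0.0003
```

>>> drive_tool(moves=[0, 0, 0, 0, -0.055, 0, 1, 0, 0, 0, 0, -0.055, 0, 1, 0, 0, 0, 0, -0.055, 0, 1, 0, 0, 0, 0, -0.055, 0, 1, 0, 0, 0, 0, -0.055, 0, 1])

```text
t: 10.6
tool_pos: [0.5319, -0.1566, 0.2195]
tool_rot: [2.223, 2.219, 0.001]
contact_force: [0.5, 0.4, -0.2]
opening: -0.0001
```

>>> drive_tool(moves=[0, 0, 0, 0, -0.055, 0, 1, 0, 0, 0, 0, -0.05, 0, 1, 0, 0, 0, 0, 0, 0, 1, 0, 0, 0, 0, 0, 0, 1, 0, 0, 0, 0, 0, 0, 1])

```text
t: 11.22
tool_pos: [0.5323, -0.2585, 0.2193]
tool_rot: [-2.222, -2.221, -0.0]
contact_force: [0.4, 0.5, 0.6]
opening: -0.0002
```

```bash
python3 w.py 4; 
```

```text
11.225 [ 0.5323 -0.2585  0.2193] [-2.222 -2.221 -0.   ] [0.43 0.45 0.64] -0.000164043238507463
[[ 0.  1. -0.]
 [ 1. -0.  0.]
 [ 0. -0. -1.]]
orange [401.4  95.4] [ 383   77   38   38 1120] [ 0.6818 -0.1798  0.056 ]
orange [250.9 176.8] [235 161  33  32 828] [ 0.5324 -0.2636  0.056 ]
orange [102.7 187.8] [ 86 172  35  32 864] [ 0.3706 -0.2757  0.056 ]
orange [ 44.4 314.3] [ 31 303  28  23 465] [ 0.2638 -0.4483  0.056 ]
```

View pics/w4.png

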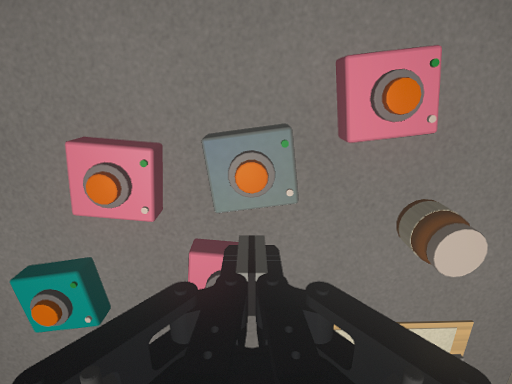

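The grey terminal's button is at (251,177) in the wrist view, which gives (0.532,-0.2636) and agrees with the two-view fix within 1 mm. Descending to just above it.

>>> drive_tool(moves=[0, 0, 0, 0, -0.005, 0, 1, 0, 0, 0, 0, 0, -0.05, 1, 0, 0, 0, 0, 0, -0.05, 1, 0, 0, 0, 0, 0, -0.03, 1, 0, 0, 0, 0, 0, -0.015, 1])

```text
t: 12.0
tool_pos: [0.5311, -0.2642, 0.072]
tool_rot: [-2.221, -2.217, 0.001]
contact_force: [-0.4, 0.7, 0.0]
opening: 0.0001
```

>>> drive_tool(moves=[0, 0, 0, 0, 0, 0, 1, 0, 0, 0, 0, 0, 0, 1, 0, 0, 0, 0, 0, -0.004, 1, 0, 0, 0, 0, 0, -0.004, 1, 0, 0, 0, 0, 0, 0, 1])

```text
t: 12.62
tool_pos: [0.5319, -0.2647, 0.066]
tool_rot: [-2.223, -2.219, 0.0]
contact_force: [-0.3, 1.2, -0.8]
opening: 0.0004
```

```bash
python3 w.py 5
```

```text
12.625 [ 0.5319 -0.2647  0.066 ] [-2.223 -2.219  0.   ] [-0.25  1.22 -0.78] 0.0004201694764993581
[[ 0.002  1.    -0.   ]
 [ 1.    -0.002  0.   ]
 [ 0.    -0.    -1.   ]]
orange [509.   96.7] [506  79   6  36 157] [ 0.6627 -0.1842  0.056 ]
orange [251.4 227.9] [ 220  208   63   45 1678] [ 0.5323 -0.2561  0.056 ]
orange [  5.2 257.2] [  0 233  17  50 509] [ 0.3836 -0.2758  0.056 ]
```

View pics/w5.png

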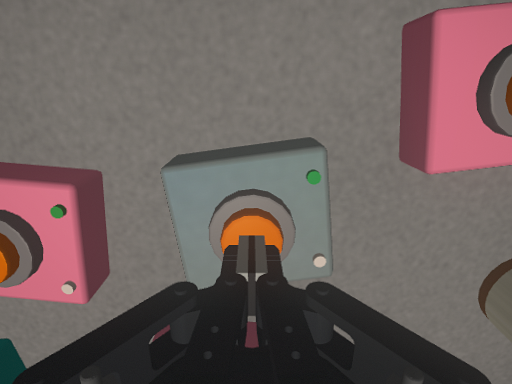

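View pics/s5.png

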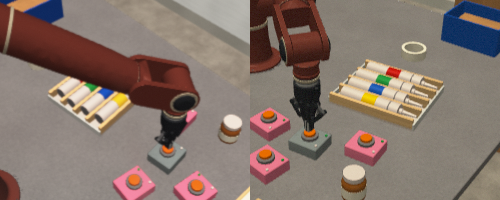

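Tips are centred over the button. Pressing in small steps.

>>> drive_tool(moves=[0, 0, 0, 0, 0, -0.002, 1, 0, 0, 0, 0, 0, -0.002, 1, 0, 0, 0, 0, 0, -0.002, 1, 0, 0, 0, 0, 0, -0.002, 1, 0, 0, 0, 0, 0, 0, 1])

```text
t: 13.4
tool_pos: [0.5321, -0.2648, 0.0584]
tool_rot: [-2.224, -2.219, 0.0]
contact_force: [-1.8, 0.2, 2.2]
opening: 0.0002
```

>>> drive_tool(moves=[0, 0, 0, 0, 0, -0.002, 1, 0, 0, 0, 0, 0, -0.001, 1, 0, 0, 0, 0, 0, -0.001, 1, 0, 0, 0, 0, 0, 0, 1, 0, 0, 0, 0, 0, 0, 1])

```text
t: 14.02
tool_pos: [0.5323, -0.2649, 0.0559]
tool_rot: [-2.223, -2.219, 0.0]
contact_force: [-4.4, 3.4, 10.5]
opening: 0.0001
```

Force is 10.5 N, above the 4 N needed, so it's probably bottomed. One more small push to confirm that position stops following.

>>> drive_tool(moves=[0, 0, 0, 0, 0, -0.001, 1, 0, 0, 0, 0, 0, -0.001, 1, 0, 0, 0, 0, 0, 0, 1, 0, 0, 0, 0, 0, 0, 1, 0, 0, 0, 0, 0, 0, 1])

```text
t: 14.65
tool_pos: [0.5324, -0.265, 0.0557]
tool_rot: [-2.223, -2.219, 0.001]
contact_force: [-9.4, 4.5, 20.5]
opening: -0.0002
```

```bash
python3 w.py 6
```

```text
14.65 [ 0.5324 -0.265   0.0557] [-2.223e+00 -2.219e+00  1.000e-03] [-9.44  4.55 20.45] -0.000177070759380514
[[ 0.002  1.    -0.001]
 [ 1.    -0.002  0.   ]
 [ 0.    -0.001 -1.   ]]
orange [249.9 231.6] [ 219  215   64   42 1384] [ 0.532  -0.2536  0.056 ]
```

View pics/w6.png

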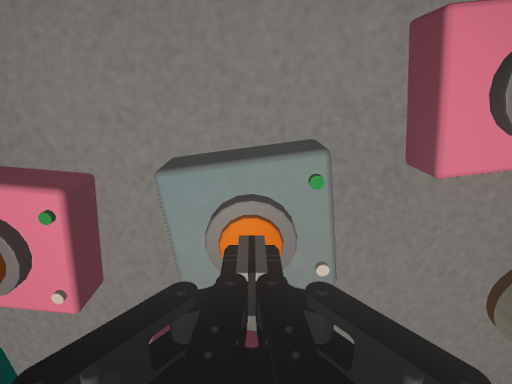

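The button is bottomed: +10 N for 0.2 mm, and the orange cap sits almost flush with its ring. Releasing and moving clear.

>>> drive_tool(moves=[0, 0, 0, 0, 0, 0.005, 1, 0, 0, 0, 0, 0, 0.015, 1, 0, 0, 0, 0, 0, 0.04, 1, 0, 0, 0, 0, 0, 0.05, 1, 0, 0, 0, 0, 0, 0.05, 1])

```text
t: 15.42
tool_pos: [0.5318, -0.2647, 0.2137]
tool_rot: [-2.224, -2.219, 0.0]
contact_force: [0.9, -0.3, -0.7]
opening: -0.0001
```

>>> drive_tool(moves=[0, 0, 0, 0, 0, 0, 1, 0, 0, 0, 0, 0, 0, 1, 0, 0, 0, 0, 0, 0, 1, 0, 0, 0, 0, 0, 0, 1, 0, 0, 0, 0, 0, 0, 1])

```text
t: 16.05
tool_pos: [0.5317, -0.2646, 0.2113]
tool_rot: [-2.223, -2.218, 0.001]
contact_force: [0.7, 0.4, -0.6]
opening: 0.0001
```

```bash
python3 w.py 7
```

```text
16.05 [ 0.5317 -0.2646  0.2113] [-2.223e+00 -2.218e+00  1.000e-03] [ 0.7   0.39 -0.58] 0.00014932428950699126
[[ 0.002  1.    -0.001]
 [ 1.    -0.002  0.001]
 [ 0.001 -0.001 -1.   ]]
orange [406.7  88.8] [ 387   70   40   39 1223] [ 0.6815 -0.1797  0.056 ]
orange [251.5 173.3] [235 157  34  34 887] [ 0.5323 -0.2636  0.056 ]
orange [ 99.1 185. ] [ 81 169  37  33 917] [ 0.3705 -0.2757  0.056 ]
orange [ 40.1 315. ] [ 27 303  28  24 486] [ 0.2636 -0.4482  0.056 ]
```

View pics/w7.png

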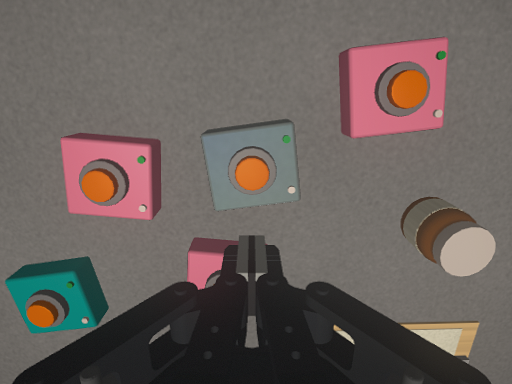

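View pics/s7.png

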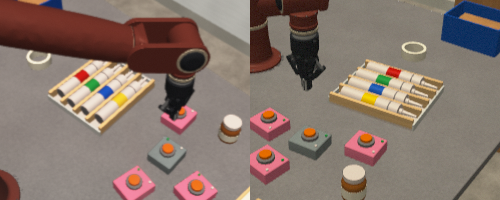

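The button has sprung back, the gripper is 15 cm clear, and the cartridges, jar and tape look unmoved. Handing in.

```bash
python3 -c "
from station import ctrl
print(ctrl.finish_job())"
```

```text
the job is handed in; nothing more can be done
None
```

I pointed at the green band, then the red band, then pressed and released the grey terminal's confirm button. The job was handed in at about 16 s, with no verdict reported.

- **Pointing:** with shut fingers I held about 21 mm above the green band for about 2.5 s and the red band for about 2.6 s. I lifted between the two and passed well clear of blue and yellow.
- **Button:** at full press the force rose from 10 to 20 N over only 0.2 mm of travel, so it was bottomed. It came back up in the last wrist view.
- **Last checks:** the gripper was 15 cm above the terminal with no contact force. The cartridges, tape and jar looked unmoved in the final pictures.
- **Disagreement:** the fixed cameras put the bands about 1 cm lower in y than the wrist camera, because they see the cartridges from the side. I used the wrist camera, whose measured radii came out at 24 and 25.6 mm against the true 25 mm.
- **Side force:** while pressing, the tool also read about 10 N sideways, which disappeared on release.

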